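# Open the guarded bench valve and back it off a quarter turn

### The arm

A 6-joint arm with a two-finger parallel gripper is mounted at the origin on a cart in front of the work surface, level with it; the furniture and walls round the work are solid. World frame = base frame: x ahead of the robot, y to its left, z up, the work surface at z = 0. Lengths are in mm, angles in rad, forces in N, time in s.
With the tool pointing down it reaches from about 275 to 750 mm from the base axis. Payload 10.2 kg.
Tool frame: the origin (TCP) lies at the centre of the arm's flange, where the gripper is bolted on; the fingertips stand ctrl.tip_reach ahead of it and the grasp point (between the pads) lies 155 mm ahead of it (ctrl.tip_reach is the distance from the TCP to the fingertips, in mm); z points along the fingers, y is the direction in which the jaws open and shut (so a half turn about z gives the same grasp; the last joint's range is limited). The gripper opens to 85 mm and grips with 20 to 120 N. Pads are 22 mm wide; open, the fingers measure 114 mm over their backs; the gripper's body (76 mm by 85 mm) begins 54 mm behind the grasp point. The pads swing forward as they close: fully open they stand 13 mm farther back than shut.
Start: joints at [-1.545, 0.313, 1.498, -0, 1.331, -0.223], TCP at [129.263, -508.845, 404.694] pointing down, gripper open.
Joint ranges: [-2.94, 2.94], [-0.97, 2.17], [0.19, 2.56], [-1.23, 4.37], [0.02, 3.11], [-2.88, 2.88]. Speed limits (rad/s): [2.39, 2.39, 3.01, 3.14, 3.14, 3.14].

### API

Orientations are given as a unit quaternion [w, x, y, z].
In Python, from rig import ctrl, viewer gives the robot as it stands.
- The arm moves only by the tool drive_tool, never from a script. Its argument "rows" is a list that holds one entry, the list of rows, each a list of 6 numbers: the shift along the world's x, y, z normalised to -1 to 1, where 1 is 0.1 m, then the turn, a rotation vector about the world's x, y, z normalised to -1 to 1, where 1 is 90 degrees. A call has 1 to 10 rows; each row is the pose to reach, as a shift and turn from the pose measured when the call began; what a row does not reach only later rows make up. A row lasts 1/8 s, in which the tool goes at most 62.5 mm and 10.7 degrees, less where a joint would pass 70% of its speed; a pose out of reach is approached as far as the arm can. A call with a number of a shift or a turn outside -1 to 1 is refused whole. A call with a gripper value outside its range is refused whole. "fingers" is the opening, from -1 (shut) to 1 (fully open), set as the call begins (left out, the last holds). The fingers move at their own pace and stop on an object; "force" is the grip in N (left out, the last holds). Time passes only in rows, so rows that repeat a pose let the fingers close. It gives the time, the measured TCP pose, the force and the opening at its end, in the units of the state.
- ctrl.sense(): the state, without advancing time (a new reading comes with each control period).
- viewer.capture(name): name is "scene" or "top"; returns the picture (384x512x3 uint8, red, green, blue); there is no depth.
- viewer.calibration(name): a dict with "mtx" (3x3 intrinsics, pixels), "extrinsics" (4x4, takes a point from camera to world coordinates). Camera axes: x right, y up, looking along -z (the intrinsics and any distortion apply to the point x, -y, -z); pixel columns grow to the right and rows downward; lengths in mm; the calibration is good to about 2 mm. A picture is of the moment at which its call begins. calibration takes no time and is no camera call.
- ctrl.finish_job(): hands the job in, once; it reports no verdict.
The state is a dict: "time_s": time; "joints": joint angles; "dq": joint speeds; "tau": joint torques, N m; "eef_pos": TCP position; "ee_rot": TCP orientation; "force": force on the tool from outside, world axes, zero at the start; "wrist_torque": the same for the moment, N m; "grip_width": opening from 0.0 (shut) to 1.0 (fully open).
Only numpy, scipy, OpenCV 4.12 (cv2) and the standard library are available. Lean on these libraries where they do the work, as an engineer would, in place of code of your own. Each camera call takes 0.05 s, during which the arm holds its last target.

### The job

Turn on the cooling water at the bench valve: lift the thumb latch bar out of its catch and swing the wire guard well clear of the handwheel, about a right angle, towards the front. Then crank the handwheel anticlockwise (seen from above) until you feel it come up hard against its fully-open stop, and turn it back a quarter turn so that the spindle cannot seize. Leave the guard open and do not disturb the beaker, the wipes canister or the stapler standing near by.

Things in the scene. Friction and masses are not known exactly. Their poses are not given: they have to be found in the camera images.
- valve_station: fixed valve station: grey base plate (150 mm along x, 290 mm along y, 10 mm thick) with a brass valve between two steel pipe bends. Origin on the bench top under the handwheel's axis; z up, its -x side is the front that faces the robot; its +y side carries the guard's hinge post (13 mm thick, 194 mm high, at y +110 mm), its -y side the catch post (at y -126 mm)
- latch_tab (a point): centre of the flat steel thumb tab on the latch bar, 196 mm above the bench: 10 mm thick along the point's x, 28 mm long along its y, 32 mm tall along its z. Pinch it across its 10 mm from above. With the guard shut it lies 99 mm on the -y side of the wheel's axis, 209 mm from the guard's hinge axis
- latch (a joint): angle of the latch bar on the guard, rad: 0 = level, in the catch; grows as it is lifted, 1.1 at most. It falls back by its own weight (0.7 N) when let go. The bar (8 mm wide, 10 mm high, 80 mm long) runs along -y of the station through an open-topped U-shaped catch 59 mm from its pin, whose two cheeks hold it sideways; it is clear of them above about 0.25 rad
- guard (a joint): angle of the wire guard about its upright hinge, rad: 0 = shut, over the handwheel; grows as it swings clockwise seen from above, its latch end coming towards the robot; 2.0 = end stop. Stays where it is left (light friction). It is a flat steel wire disc, 127 mm diameter, 7 mm thick, 185 mm above the bench, centred over the handwheel when shut
- guard_hinge (a point): point on the guard's upright hinge axis, 185 mm above the bench, 110 mm to the left (station +y) of the handwheel's axis
- guard_center (a point): centre of the wire disc, 110 mm from the hinge axis, 185 mm above the bench
- wheel_center (a point): centre of the aluminium handwheel (116 mm diameter, rim 12 mm thick), 124 mm above the bench. The point turns with the wheel: its x points to the crank handle. Anticlockwise from above opens. Starts 1.1 to 2.1 turns short of its rigid open stop; light friction, 2 to 3 N at the crank handle; stays where it is left
- crank_grip (a point): centre of the upright black crank handle, a cylinder of 20 mm diameter, 44 mm tall (from 132 to 176 mm above the bench; this point half-way up, at 154 mm), 50 mm from the wheel's axis. It revolves freely on its own pin, so the hand need not turn while it cranks
- stem_top (a point): top of the threaded steel stem (11 mm diameter) in the middle of the hub (hub top 138 mm above the bench). The stem does not turn: it rises 12 mm per turn anticlockwise and sinks 12 mm per turn clockwise, so a quarter turn is 3 mm; it never stands higher than 180 mm above the bench
- beaker_mid (a point): bystander: glass beaker, 71 mm diameter, 93 mm tall, standing loose to the left of the station; this point is at its middle, half-way up; leave it alone
- canister_mid (a point): bystander: white wipes canister with a blue-green lid, 66 mm diameter, 115 mm tall, standing loose to the right of the station; this point is at its middle, half-way up; leave it alone
- stapler_mid (a point): bystander: red stapler, 136 x 34 x 42 mm, lying loose to the right and in front of the station; this point is at its middle, half-way up; leave it alone
- latch_pin (a point): centre of the level pin (along the point's x) about which the latch bar turns, 185 mm above the bench, at the guard's free end; the tab's centre lies 32 mm outward (-y) and 11 mm above it. The guard carries the pin, so the guard can be swung by the lifted tab

How it is judged:
By the outcome, as a careful person would: the job done as asked, in the order asked, and still so for the second after the job is handed in, with the robot touching nothing.
It also fails if it takes over 66 s, if anything falls off the work surface, if the arm or the gripper's body presses on something with over 40 N, if the wrist force passes 120 N, or if a joint passes its speed limit or range.

## Working session

There is one attempt and no reset: what is moved stays moved. The work goes in short steps, Python scripts to look and compute and a tool call to move; the robot and the scene stay as the last step left them, time stands still between calls to the robot, and variables do not carry over. Pictures are saved under pics/ and viewed, and the job is handed in when it is done.

Besides the shell and the picture viewer there is one more tool, called after "Emit:" in YAML: its name, and indented under it one key for each argument. drive_tool: Moves the arm, as the interface text tells. Scaled input: -1 to 1 covers 0.1 m each way for a shift and 90 degrees each way for a turn. Its arguments: {"type":"object","properties":{"rows":{"type":"array","items":{"type":"array","items":{"type":"array","items":{"type":"number"}}}},"fingers":{"type":"number"},"force":{"type":"number"}},"required":["rows"]}

```bash
ls; mkdir -p pics; python3 - <<'E'
from rig import ctrl, viewer
import cv2
print(ctrl.sense()); print(ctrl.tip_reach)
for n in("scene","top"):
    im=viewer.capture(n); cv2.imwrite(f"pics/{n}0.png",im[:,:,::-1]); c=viewer.calibration(n); print(n,c)
E
```

```text
pics
{'time_s': 0.0, 'joints': array([-1.54541683e+00,  3.13479883e-01,  1.49841153e+00,  2.81724164e-05,
        1.33099839e+00, -2.23415497e-01]), 'dq': array([-1.28679735e-05,  1.32077861e-03,  3.17640026e-04,  8.10143747e-04,
        1.00294132e-03,  2.05798868e-03]), 'tau': array([-5.77589199e-04, -4.12261534e+01, -2.59743655e+01, -2.10795697e-04,
        4.15896939e-03,  1.10229581e-05]), 'eef_pos': array([ 129.25589014, -508.81272663,  404.1292551 ]), 'ee_rot': array([-6.44049099e-04,  9.92272812e-01,  1.24073552e-01,  7.77300115e-05]), 'force': array([0.39177516, 1.09625689, 0.11684577]), 'wrist_torque': array([0.03120207, 0.00498487, 0.0496476 ]), 'grip_width': 0.9998718503177172}
173.4
scene {'mtx': array([[446.85331646,   0.        , 257.13494005],
       [  0.        , 446.85331646, 189.9844433 ],
       [  0.        ,   0.        ,   1.        ]]), 'extrinsics': array([[-8.88011892e-01,  2.24261519e-01, -4.01424528e-01,
        -1.78653569e+01],
       [-4.59580641e-01, -4.04677818e-01,  7.90583012e-01,
         1.18022421e+03],
       [ 1.48497451e-02,  8.86534057e-01,  4.62424967e-01,
         8.02348826e+02],
       [ 0.00000000e+00,  0.00000000e+00,  0.00000000e+00,
         1.00000000e+00]])}
top {'mtx': array([[405.71311397,   0.        , 253.10887059],
       [  0.        , 405.71311397, 196.16060908],
       [  0.        ,   0.        ,   1.        ]]), 'extrinsics': array([[-4.74979515e-04,  9.88812412e-01, -1.49163632e-01,
         4.04873549e+02],
       [-9.99941658e-01, -2.07932956e-03, -1.05998698e-02,
        -8.17558512e+00],
       [-1.07914432e-02,  1.49149894e-01,  9.88755710e-01,
         1.33426261e+03],
       [ 0.00000000e+00,  0.00000000e+00,  0.00000000e+00,
         1.00000000e+00]])}
```

View pics/scene0.png

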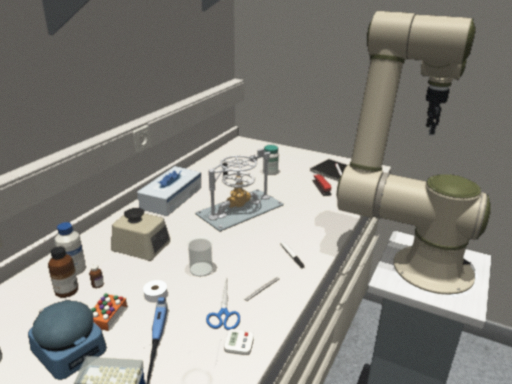

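View pics/top0.png

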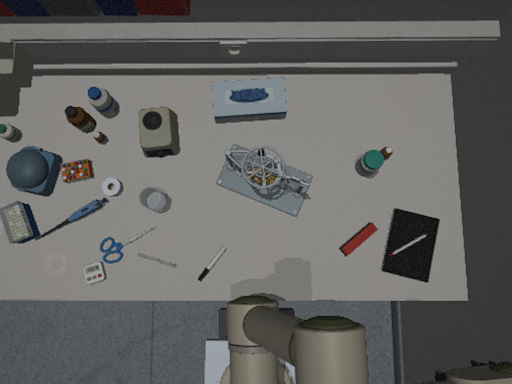

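```bash
python3 - <<'E'
import cv2
a=cv2.imread('pics/top0.png')[90:240,180:340]; cv2.imwrite('pics/topc.png',cv2.resize(a,None,fx=4.9,fy=4,interpolation=cv2.INTER_CUBIC)[:600,:800])
E
```

```text
(no output)
```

View pics/topc.png

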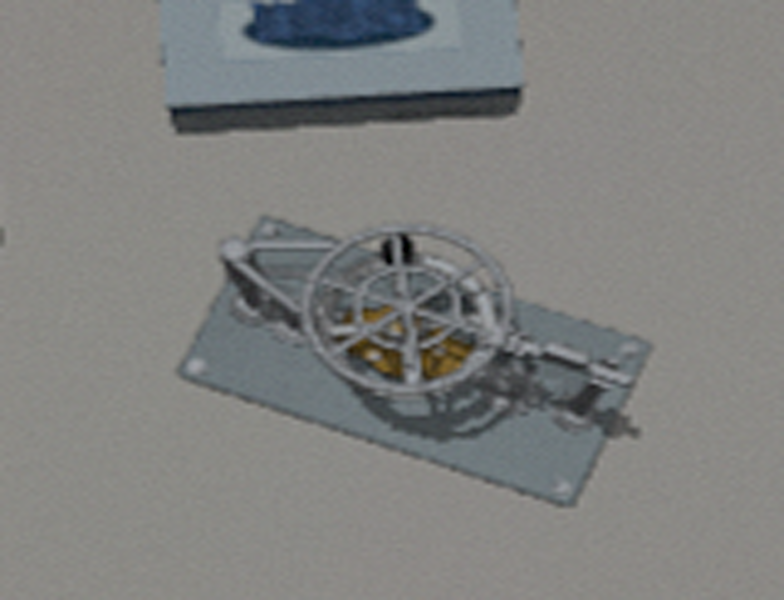

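```bash
python3 - <<'E'
import cv2
a=cv2.imread('pics/scene0.png')[135:235,180:300]; cv2.imwrite('pics/scc.png',cv2.resize(a,None,fx=6,fy=6,interpolation=cv2.INTER_CUBIC))
E
```

```text
(no output)
```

View pics/scc.png

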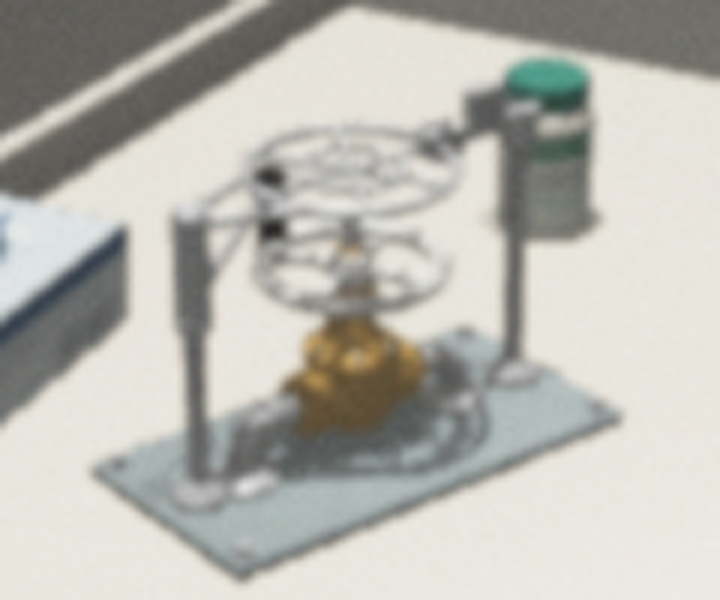

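```bash
cat > h.py <<'E'
import numpy as np,cv2
from rig import ctrl,viewer
def ray(n,u,v):
    c=viewer.calibration(n);M=c['mtx'];E=c['extrinsics']
    d=np.array([(u-M[0,2])/M[0,0],-(v-M[1,2])/M[1,1],-1.]);return E[:3,3],E[:3,:3]@d
def cast(n,u,v,z):
    o,d=ray(n,u,v);return o+d*(z-o[2])/d[2]
def proj(n,p):
    c=viewer.calibration(n);M=c['mtx'];E=c['extrinsics']
    q=E[:3,:3].T@(np.array(p,float)-E[:3,3]);return M[0,0]*q[0]/-q[2]+M[0,2],M[1,1]*q[1]/q[2]+M[1,2]
def tri(u1,u2):
    o1,d1=ray('top',*u1);o2,d2=ray('scene',*u2)
    A=np.stack([d1,-d2],1);s=np.linalg.lstsq(A,o2-o1,rcond=None)[0]
    a=o1+s[0]*d1;b=o2+s[1]*d2;return (a+b)/2,np.linalg.norm(a-b)
E
python3 - <<'E'
from h import *
np.set_printoptions(precision=1,suppress=True)
T=lambda x,y:(180+(x+.5)/4.9-.5,90+(y+.5)/4-.5)
S=lambda x,y:(180+(x+.5)/6-.5,135+(y+.5)/6-.5)
C=[cast('top',*T(*p),10) for p in[(262,217),(652,345),(573,505),(180,375)]]
C2=[cast('scene',*S(*p),10) for p in[(95,470),(465,328),(622,415),(242,578)]]
for c in (C,C2):
    m=sum(c)/4;print('plate',*c,m)
    print([np.linalg.norm(c[i]-c[(i+1)%4]) for i in range(4)])
    v=(c[0]-c[1]+c[3]-c[2]);v2=(c[0]-c[3]+c[1]-c[2]);print('yaw',np.degrees(np.arctan2(v[1],v[0]))-90,np.degrees(np.arctan2(v2[1],v2[0])))
# disc by ellipse extents
print('disc top',cast('top',*T(408,308),188),'scene',cast('scene',*S(356,170),188))
print('handle top',cast('top',*T(398,248),176),'scene',cast('scene',*S(270,178),176))
print('hinge',cast('top',*T(235,247),194),cast('scene',*S(188,212),194))
print('bar end',cast('top',*T(632,378),190),'tab',cast('top',*T(565,355),205))
for n,p in(('beaker',(156,203)),('can',(372,160)),('stap a',(342,252)),('stap b',(376,226))):print(n,cast('top',*p,{'b':90,'c':115,'s':42}[n[0]]))
E
```

```text
plate [782.9  73.4  10. ] [ 672.4 -191.8   10. ] [ 539.1 -136.1   10. ] [647.8 128.1  10. ] [660.6 -31.6  10. ]
[np.float64(287.3457873204181), np.float64(144.43392894887918), np.float64(285.7273399843257), np.float64(145.71037431001847)]
yaw -22.498674585874767 -22.35140212758462
plate [778.5  82.8  10. ] [ 672.9 -179.7   10. ] [ 537.4 -124.5   10. ] [643.6 140.1  10. ] [658.1 -20.3  10. ]
[np.float64(282.9511338221252), np.float64(146.3367548920124), np.float64(285.0850030182092), np.float64(146.6245906861034)]
yaw -21.880683922497838 -22.60881545617435
disc top [664.  -24.1 188. ] scene [659.3 -15.  188. ]
handle top [711.8 -18.5 176. ] scene [709.6  -4.9 176. ]
hinge [708.1  77.9 194. ] [704.1  88.4 194. ]
bar end [ 612.  -154.6  190. ] tab [ 625.9 -114.4  205. ]
beaker [571.8 306.4  90. ]
can [ 700.3 -360.3  115. ]
stap a [ 421.4 -274.1   42. ]
stap b [ 503.2 -384.6   42. ]
```

```bash
python3 - <<'E'
from h import *
np.set_printoptions(precision=1,suppress=True)
for n,roi in(('top',(130,225,205,325)),('scene',(180,240,185,300))):
    im=cv2.imread(f'pics/{n}0.png');hsv=cv2.cvtColor(im,cv2.COLOR_BGR2HSV)
    m=np.zeros(im.shape[:2],np.uint8)
    a,b,c,d=roi
    print(n, 'plate hsv',hsv[(160,225) if n=='top' else (213,225)], 'bench',hsv[(215,230) if n=='top' else (230,280)])
    # lid green
    g=cv2.inRange(hsv,(70,80,30),(95,255,255));k,l,s,ce=cv2.connectedComponentsWithStats(g)
    i=1+np.argmax(s[1:,4]);print('lid',ce[i],s[i],cast(n,*ce[i],115))
    r=cv2.inRange(hsv,(0,120,60),(8,255,255))|cv2.inRange(hsv,(172,120,60),(180,255,255))
    k,l,s,ce=cv2.connectedComponentsWithStats(r)
    for i in range(1,k):
        if s[i,4]>60 and ce[i][1]>150:print('red',ce[i],s[i],cast(n,*ce[i],38))
E
```

```text
top plate hsv [ 23   8 128] bench [ 30   8 134]
lid [373.4 159. ] [364 150  20  19 297] [ 703.5 -364.6  115. ]
red [358.6 238.7] [341 223  36  33 373] [ 463.2 -328.7   38. ]
scene plate hsv [  0   0 128] bench [ 23  10 235]
lid [270.8 148.1] [265 145  12   7  65] [ 699.3 -348.   115. ]
red [322.6 182.1] [315 175  16  15 113] [ 455.2 -306.9   38. ]
```

```bash
python3 - <<'E'
from h import *
print(viewer.calibration('top').keys())
for z in(404,249,231): print(z,proj('scene',(129.3,-508.8,z)),proj('top',(129.3,-508.8,z)))
print('base', [proj('scene',(0,0,z)) for z in(0,200,400)],[proj('top',(0,0,z)) for z in(0,200,400)])
for n,b in (('scene',(60,190,380,500)),('top',(230,384,200,512))):
    a=cv2.imread(f'pics/{n}0.png')[b[0]:b[1],b[2]:b[3]]; f=600/a.shape[0] if n=='scene' else 2.5
    a=np.clip(a.astype(int)*2,0,255).astype(np.uint8)
    cv2.imwrite(f'pics/g{n}.png',cv2.resize(a,None,fx=f,fy=f,interpolation=cv2.INTER_CUBIC));print(n,f)
E
```

```text
dict_keys(['mtx', 'extrinsics'])
404 (np.float64(438.1986965781207), np.float64(87.12686536738943)) (np.float64(490.3728226333154), np.float64(386.70858967648394))
249 (np.float64(429.71135044159655), np.float64(128.80227678884089)) (np.float64(455.61525683206975), np.float64(367.3996573245738))
231 (np.float64(428.77326319358383), np.float64(133.40856612608223)) (np.float64(452.23995248395437), np.float64(365.5245684965025))
base [(np.float64(432.5106130734388), np.float64(268.259247892546)), (np.float64(446.90761595193885), np.float64(209.19115236418133)), (np.float64(463.66902449986935), np.float64(140.42236141133418))] [(np.float64(255.17644518271553), np.float64(389.3135670713316)), (np.float64(254.7365851188137), np.float64(413.90246035286646)), (np.float64(254.09524806215012), np.float64(449.75424535900476))]
scene 4.615384615384615
top 2.5
```

View pics/gscene.png

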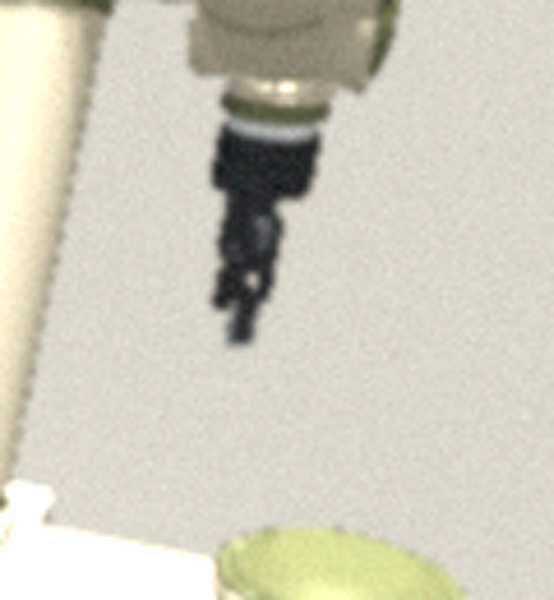

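View pics/gtop.png

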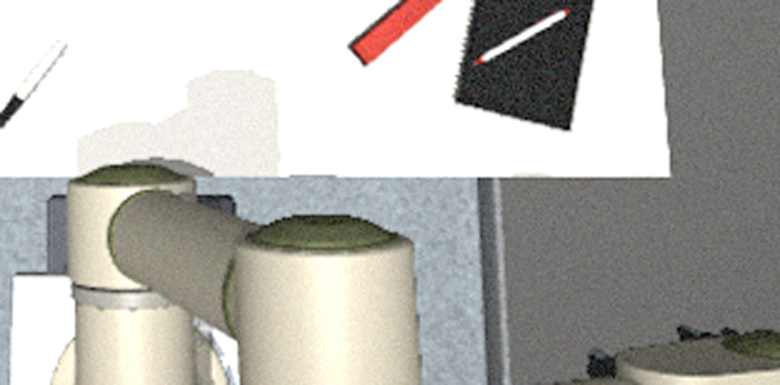

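Emit:
drive_tool:
  rows:
    - [[0.5,0.4,0.15,0,0,0.06],[1,0.8,0.3,0,0,0.12],[1,0.8,0.3,0,0,0.12]]

```text
time_s: 0.48
eef_pos: [231.3, -426.9, 435.2]
ee_rot: [0.0, 0.976, 0.219, 0.0]
force: [0.2, 0.8, -0.4]
grip_width: 1.0
```

Emit:
drive_tool:
  rows:
    - [[0.5,0.4,0,0,0,0.06],[1,0.8,0,0,0,0.12],[1,0.8,0,0,0,0.12]]

```text
time_s: 0.85
eef_pos: [333.1, -345.2, 434.9]
ee_rot: [-0.0, 0.95, 0.312, 0.0]
force: [0.4, -0.4, 0.0]
grip_width: 1.003
```

Emit:
drive_tool:
  rows:
    - [[0.5,0.4,0,0,0,0.06],[1,0.8,0,0,0,0.12],[1,0.8,0,0,0,0.12]]

```text
time_s: 1.23
eef_pos: [434.5, -264.1, 434.2]
ee_rot: [-0.001, 0.916, 0.401, 0.0]
force: [-0.4, -0.7, -0.1]
grip_width: 1.001
```

Emit:
drive_tool:
  rows:
    - [[0.5,0.4,0,0,0,0.06],[1,0.8,0,0,0,0.12],[1,0.8,0,0,0,0.12]]

```text
time_s: 1.6
eef_pos: [535.8, -183.6, 433.3]
ee_rot: [-0.001, 0.874, 0.487, -0.0]
force: [0.1, -0.2, -0.0]
grip_width: 0.997
```

```bash
python3 - <<'E'
from h import *
s=ctrl.sense();print(s['eef_pos'],s['joints'],s['time_s'])
x,y,z=s['eef_pos']
for n in('top','scene'):
    im=viewer.capture(n)[:,:,::-1];cv2.imwrite(f'pics/{n}1.png',im)
    for dz in(0,155,173): print(n,dz,proj(n,(x,y,z-dz)))
    p=proj(n,(x,y,z-155));u,v=int(p[0])-60,int(p[1])-50;u,v=max(u,0),max(v,0)
    print('crop',u,v)
    a=im[v:v+100,u:u+120];cv2.imwrite(f'pics/{n}1c.png',cv2.resize(np.clip(a.astype(int)*(2 if n=="top" else 1),0,255).astype(np.uint8),None,fx=6,fy=6,interpolation=cv2.INTER_CUBIC))
E
```

```text
[ 535.82485491 -183.6356275   433.26708455] [-5.37074560e-01  3.87789061e-01  1.31877640e+00  7.36568708e-04
  1.43737100e+00  1.72829852e-02] 1.6
top 0 (np.float64(335.7711645302995), np.float64(198.18452239350114))
top 155 (np.float64(324.47900213715076), np.float64(206.72590002076694))
top 173 (np.float64(323.37542918402806), np.float64(207.56064123362594))
crop 264 156
scene 0 (np.float64(296.51128131551496), np.float64(84.01289991698026))
scene 155 (np.float64(294.01535418194186), np.float64(128.7344299379175))
scene 173 (np.float64(293.74045307544134), np.float64(133.66005373589817))
crop 234 78
```

View pics/top1c.png

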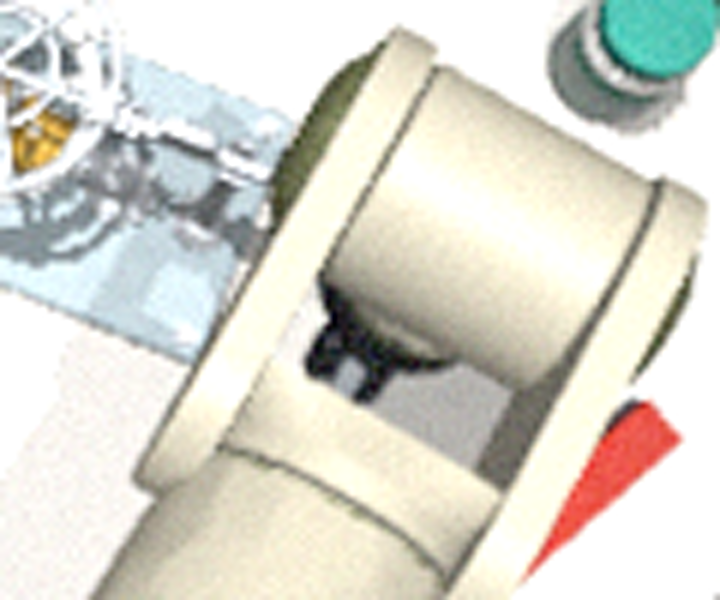

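View pics/scene1c.png

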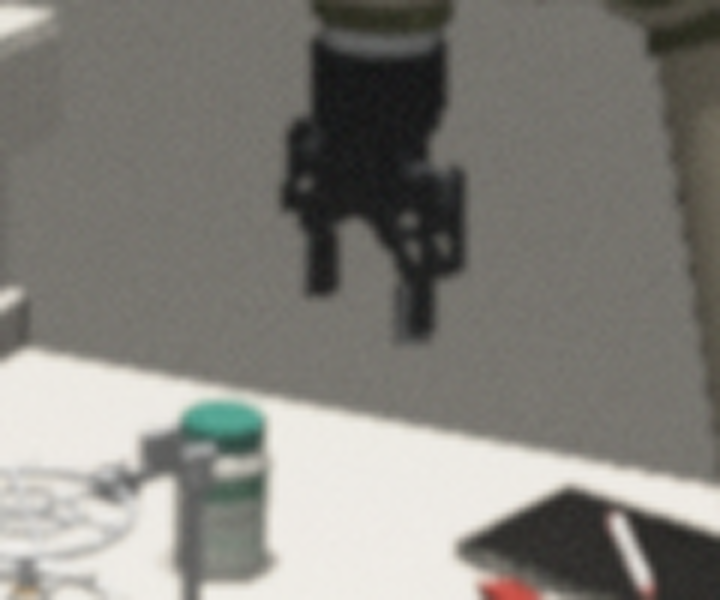

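```bash
python3 - <<'E'
from h import *
np.set_printoptions(precision=1,suppress=True)
S=lambda x,y:(180+(x+.5)/6-.5,135+(y+.5)/6-.5)
print('tab',cast('scene',*S(483,110),196))
h=cast('scene',*S(188,212),194);d=cast('scene',*S(356,170),188)
for yaw in(-22,-22.5,-23.4):
    r=np.radians(yaw);ys=np.array([-np.sin(r),np.cos(r),0]);print(yaw,'tab from hinge',h-209*ys,'from disc',d-99*ys,'hinge from disc',d+110*ys)
im=cv2.imread('pics/scene1.png')[125:175,225:285];cv2.imwrite('pics/tab1.png',cv2.resize(im,None,fx=12,fy=12,interpolation=cv2.INTER_CUBIC))
E
```

```text
tab [ 628.1 -109.8  196. ]
-22 tab from hinge [ 625.8 -105.4  194. ] from disc [ 622.3 -106.8  188. ] hinge from disc [700.6  87.  188. ]
-22.5 tab from hinge [ 624.1 -104.7  194. ] from disc [ 621.5 -106.5  188. ] hinge from disc [701.4  86.6 188. ]
-23.4 tab from hinge [ 621.1 -103.4  194. ] from disc [ 620.  -105.9  188. ] hinge from disc [703.   85.9 188. ]
```

View pics/tab1.png

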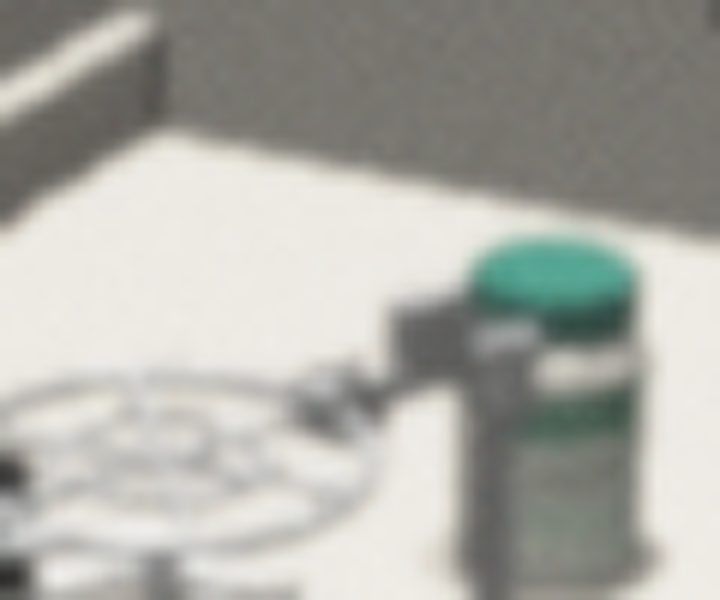

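Emit:
drive_tool:
  rows:
    - [[0.45,0.37,0,0,0,0.05],[0.88,0.75,0,0,0,0.103],[0.88,0.75,0,0,0,0.103],[0.88,0.75,0,0,0,0.103]]

```text
time_s: 2.2
eef_pos: [621.5, -112.3, 433.5]
ee_rot: [-0.001, 0.833, 0.553, -0.001]
force: [0.2, -0.6, -0.1]
grip_width: 1.001
```

```bash
python3 - <<'E'
from h import *
s=ctrl.sense();print(s['eef_pos'],s['joints'],s['ee_rot'],s['time_s'])
x,y,z=s['eef_pos']
for n in('scene',):
    im=viewer.capture(n)[:,:,::-1];cv2.imwrite(f'pics/{n}2.png',im)
    for dz in(0,155,162,173): print(n,dz,proj(n,(x,y,z-dz)))
    a=im[75:195,190:334];cv2.imwrite(f'pics/{n}2c.png',cv2.resize(a,None,fx=5,fy=5,interpolation=cv2.INTER_CUBIC))
E
```

```text
[ 621.47729108 -112.27855114  433.49499741] [-3.63892995e-01  5.41965051e-01  1.08666155e+00 -4.06921584e-04
  1.51579172e+00  3.54965545e-02] [-0.00103066  0.83331628  0.55279467 -0.00098747] 2.2
scene 0 (np.float64(263.5454912814226), np.float64(85.31315541858471))
scene 155 (np.float64(262.56700266939816), np.float64(130.6243812277861))
scene 162 (np.float64(262.52498508824294), np.float64(132.57010454462804))
scene 173 (np.float64(262.4593168946864), np.float64(135.61102531790806))
```

View pics/scene2c.png

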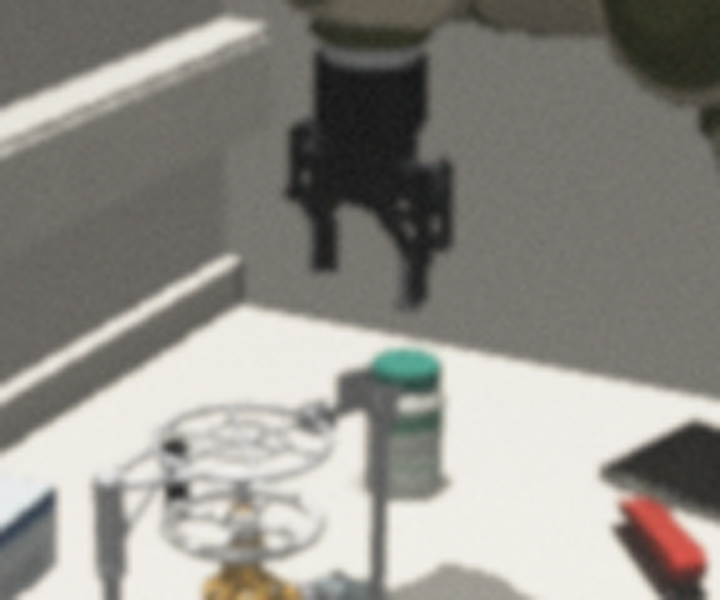

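Emit:
drive_tool:
  rows:
    - [[0.06,0.05,-0.3,0,0,0],[0.06,0.05,-0.55,0,0,0],[0.06,0.05,-0.78,0,0,0],[0.06,0.05,-0.78,0,0,0]]

```text
time_s: 2.75
eef_pos: [626.5, -108.8, 354.8]
ee_rot: [-0.002, 0.834, 0.552, -0.002]
force: [0.2, -0.1, -0.3]
grip_width: 1.004
```

```bash
python3 - <<'E'
from h import *
s=ctrl.sense();print(s['eef_pos'],s['force'],s['time_s'])
for n in('scene','top'):
    im=viewer.capture(n)[:,:,::-1];cv2.imwrite(f'pics/{n}3.png',im)
im=cv2.imread('pics/scene3.png')
a=im[100:180,210:306];cv2.imwrite(f'pics/scene3c.png',cv2.resize(a,None,fx=7.5,fy=7.5,interpolation=cv2.INTER_CUBIC))
E
```

```text
[ 626.48217968 -108.81225132  354.80052674] [ 0.23605162 -0.08697813 -0.25921334] 2.75
```

View pics/scene3c.png

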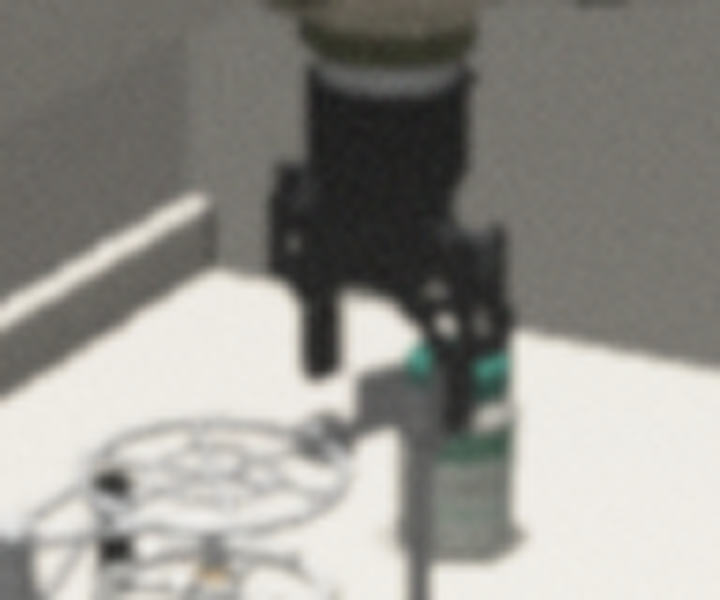

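View pics/top3.png

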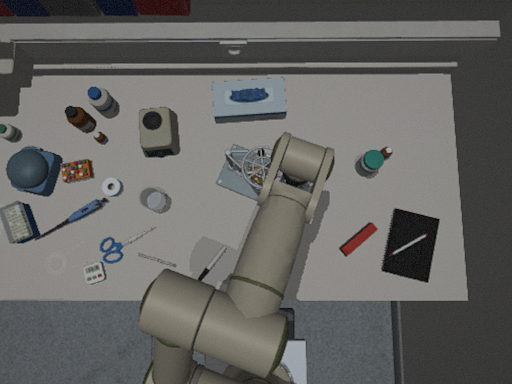

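Emit:
drive_tool:
  rows:
    - [[0.02,0.01,0,0,0,0],[0.02,0.01,0,0,0,0],[0.02,0.01,0,0,0,0],[0.02,0.01,0,0,0,0],[0.02,0.01,0,0,0,0],[0.02,0.01,0,0,0,0]]
  fingers: -1
  force: 25

```text
time_s: 3.6
eef_pos: [629.7, -107.7, 357.5]
ee_rot: [0.002, 0.834, 0.552, 0.001]
force: [10.8, -3.0, -3.4]
grip_width: 0.108
```

Emit:
drive_tool:
  rows:
    - [[0.005,0.01,0.04,0,0,0],[0.016,0.038,0.08,0,0,0],[0.03,0.07,0.12,0,0,0],[0.045,0.11,0.16,0,0,0],[0.045,0.11,0.16,0,0,0]]

```text
time_s: 4.22
eef_pos: [634.1, -97.2, 371.2]
ee_rot: [0.0, 0.834, 0.552, -0.001]
force: [-1.1, -2.7, -11.9]
grip_width: 0.108
```

```bash
python3 - <<'E'
from h import *
s=ctrl.sense();print(s['eef_pos'],s['force'],s['wrist_torque'],s['time_s'])
im=viewer.capture('scene')[:,:,::-1];cv2.imwrite(f'pics/scene4.png',im)
a=im[100:180,210:306];cv2.imwrite(f'pics/scene4c.png',cv2.resize(a,None,fx=7.5,fy=7.5,interpolation=cv2.INTER_CUBIC))
E
```

```text
[634.07709214 -97.24538583 371.19487189] [ -1.05266349  -2.69831919 -11.88734913] [-0.70750615  0.25819507 -0.13235879] 4.225
```

View pics/scene4c.png

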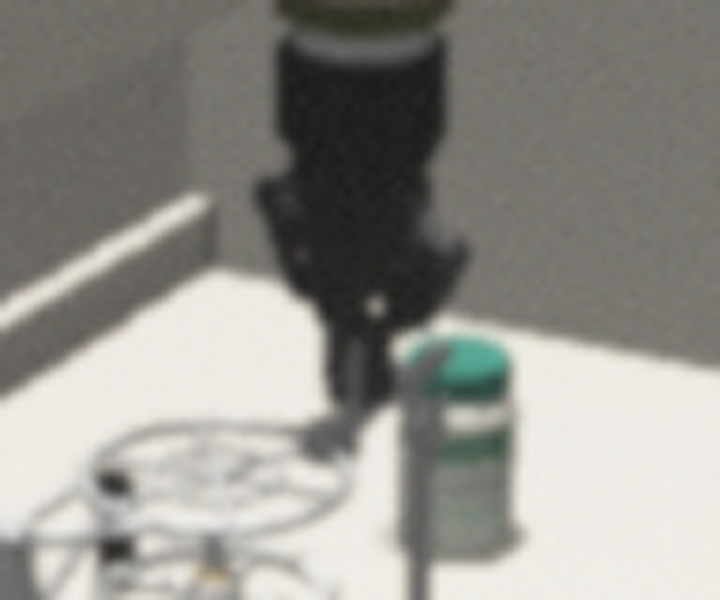

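```bash
cat > sw.py <<'E'
from h import *
import sys
def arc(c,d,n,p=None):
    p=ctrl.sense()['eef_pos'][:2] if p is None else p
    r=p-np.array(c)
    print('start',p,'radius',np.hypot(*r))
    for k in range(1,n+1):
        a=np.radians(d*k);R=np.array([[np.cos(a),-np.sin(a)],[np.sin(a),np.cos(a)]])
        print(k,np.round((R@r-r)/100,3),'turn',round(d*k/90,3))
    return p+(R@r-r)
E
python3 - <<'E'
from sw import *
p=None
for i in range(4): p=arc((708,86),-8,3,p)
E
```

```text
start [634.08331277 -97.07197373] radius 197.43106193665508
1 [-0.248  0.121] turn -0.089
2 [-0.476  0.275] turn -0.178
3 [-0.681  0.459] turn -0.267
start [566.0116661  -51.17994479] radius 197.43106193665508
1 [-0.177  0.211] turn -0.089
2 [-0.323  0.445] turn -0.178
3 [-0.435  0.696] turn -0.267
start [522.49109228  18.43174284] radius 197.4310619366551
1 [-0.076  0.265] turn -0.089
2 [-0.114  0.538] turn -0.178
3 [-0.114  0.813] turn -0.267
start [511.04669391  99.72659598] radius 197.4310619366551
1 [0.038 0.273] turn -0.089
2 [0.114 0.538] turn -0.178
3 [0.226 0.789] turn -0.267
```

Emit:
drive_tool:
  rows:
    - [[-0.12,0.055,0,0,0,-0.045],[-0.248,0.121,0,0,0,-0.089],[-0.363,0.195,0,0,0,-0.133],[-0.476,0.275,0,0,0,-0.178],[-0.476,0.275,0,0,0,-0.178]]

```text
time_s: 4.9
eef_pos: [586.3, -68.2, 371.2]
ee_rot: [-0.001, 0.903, 0.43, 0.001]
force: [5.3, 2.9, -9.1]
grip_width: 0.107
```

```bash
python3 - <<'E'
from sw import *
s=ctrl.sense();print(s['eef_pos'],s['force'],s['joints'])
arc((708,86),-8,4)
E
```

```text
[586.27242152 -68.17797409 371.20572951] [ 5.31192184  2.91378473 -9.08675848] [-0.3143898   0.48195878  1.34141699  0.00202328  1.31771755  0.36693434]
start [586.27242152 -68.17797409] radius 196.43943356093692
1 [-0.203  0.184] turn -0.089
2 [-0.378  0.395] turn -0.178
3 [-0.522  0.628] turn -0.267
4 [-0.632  0.879] turn -0.356
```

Swinging smoothly (force ~6 N).

Emit:
drive_tool:
  rows:
    - [[-0.203,0.184,0,0,0,-0.089],[-0.378,0.395,0,0,0,-0.178],[-0.522,0.628,0,0,0,-0.267],[-0.632,0.879,0,0,0,-0.356],[-0.632,0.879,0,0,0,-0.356]]

```text
time_s: 5.52
eef_pos: [523.6, 21.6, 371.0]
ee_rot: [-0.001, 0.986, 0.164, 0.004]
force: [15.5, 2.9, -18.1]
grip_width: 0.109
```

```bash
python3 - <<'E'
from sw import *
s=ctrl.sense();print(s['eef_pos'],s['force'],s['joints'])
arc((708,86),-8,4)
E
```

```text
[523.56968583  21.60842798 371.02720055] [ 15.48508126   2.87189372 -18.08997841] [-0.18329587  0.33759171  1.55441586  0.00487859  1.24185457  1.05661021]
start [523.56968583  21.60842798] radius 195.34793403245027
1 [-0.072  0.263] turn -0.089
2 [-0.106  0.533] turn -0.178
3 [-0.102  0.806] turn -0.267
4 [-0.061  1.075] turn -0.356
```

Emit:
drive_tool:
  rows:
    - [[-0.045,0.27,-0.02,0,0,-0.089],[-0.076,0.543,-0.03,0,0,-0.178],[-0.07,0.81,-0.03,0,0,-0.267],[-0.05,0.94,-0.03,0,0,-0.31],[-0.05,0.94,-0.03,0,0,-0.31]]

```text
time_s: 6.15
eef_pos: [518.4, 116.7, 370.7]
ee_rot: [-0.0, 0.997, -0.079, 0.007]
force: [-4.4, -0.9, 10.4]
grip_width: 0.113
```

```bash
python3 - <<'E'
from sw import *
s=ctrl.sense();print(s['eef_pos'],s['force'],s['joints'])
r=s['eef_pos'][:2]-np.array([708,86]);print(np.degrees(np.arctan2(-74,-183.2)-np.arctan2(r[0],r[1])))
arc((706,85),-8,4)
im=viewer.capture('scene')[:,:,::-1];cv2.imwrite(f'pics/scene5.png',im)
a=im[100:260,170:362];cv2.imwrite(f'pics/scene5c.png',cv2.resize(a,None,fx=3.75,fy=3.75,interpolation=cv2.INTER_CUBIC))
E
```

```text
[518.39970541 116.66500105 370.65197942] [-4.41160407 -0.91175287 10.44382105] [ 8.06131527e-04  3.52983341e-01  1.53380193e+00 -6.82971553e-04
  1.24178721e+00  1.72931875e+00]
-77.19191003867033
start [518.39970541 116.66500105] radius 190.25389042343824
1 [0.062 0.258] turn -0.089
2 [0.16  0.505] turn -0.178
3 [0.291 0.736] turn -0.267
4 [0.453 0.946] turn -0.356
```

View pics/scene5c.png

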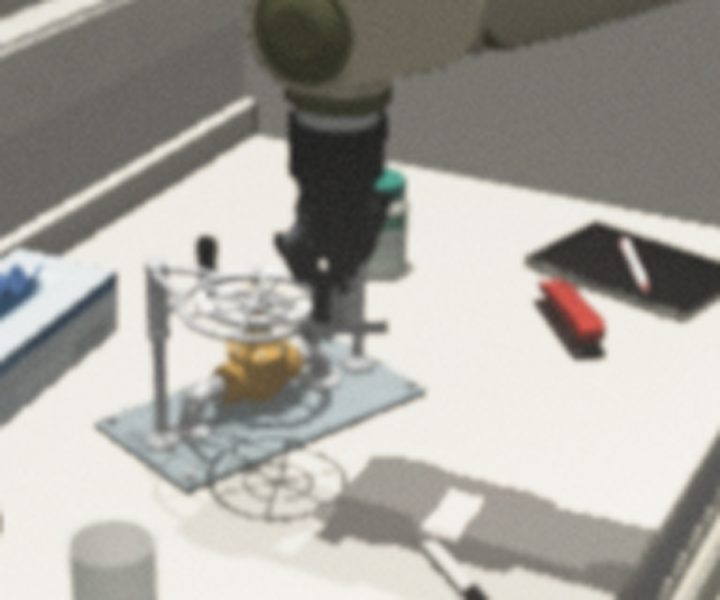

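Emit:
drive_tool:
  rows:
    - [[0.05,0.258,0,0,0,-0.089],[0.135,0.505,0,0,0,-0.178],[0.2,0.62,0,0,0,-0.22],[0.2,0.62,0,0,0,-0.22]]

```text
time_s: 6.7
eef_pos: [539.4, 178.2, 370.7]
ee_rot: [0.001, 0.968, -0.249, 0.009]
force: [8.9, -7.5, -8.6]
grip_width: 0.108
```

Emit:
drive_tool:
  rows:
    - [[0,0,0,0,0,0],[0,0,0,0,0,0],[0,0,0,0,0,0],[0,0,0,0,0,0]]
  fingers: 0.2

```text
time_s: 7.2
eef_pos: [539.3, 178.3, 370.9]
ee_rot: [0.001, 0.968, -0.249, 0.009]
force: [-0.3, -0.3, 0.8]
grip_width: 0.598
```

Emit:
drive_tool:
  rows:
    - [[0,0,0.4,0,0,0],[0,0,0.8,0,0,0],[0,0,0.8,0,0,0]]

```text
time_s: 7.58
eef_pos: [539.1, 178.4, 454.1]
ee_rot: [-0.0, 0.968, -0.249, 0.012]
force: [-1.0, -0.2, -0.2]
grip_width: 0.603
```

```bash
python3 - <<'E'
from sw import *
s=ctrl.sense();print(s['eef_pos'],s['force'],s['joints'],s['ee_rot'],s['time_s'])
for n in('scene','top'):
    im=viewer.capture(n)[:,:,::-1];cv2.imwrite(f'pics/{n}6.png',im)
    a=im[100:260,170:362] if n=='scene' else im[100:260,170:362]
    cv2.imwrite(f'pics/{n}6c.png',cv2.resize(a,None,fx=3.75,fy=3.75,interpolation=cv2.INTER_CUBIC))
E
```

```text
[539.11989629 178.37553214 454.07394178] [-0.9884341  -0.16277156 -0.18006959] [ 0.11445662  0.37704704  1.28081631 -0.00814071  1.46213724  2.18953992] [-8.79669401e-05  9.68414653e-01 -2.49078508e-01  1.15303816e-02] 7.575
```

View pics/scene6c.png

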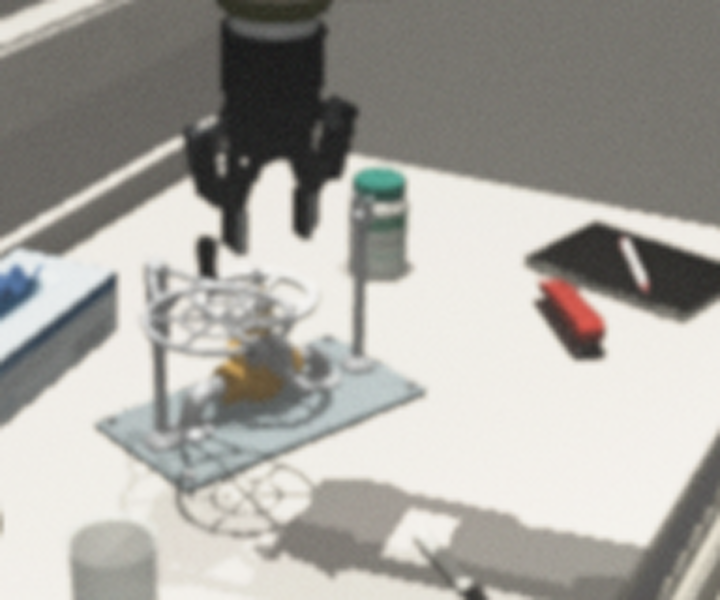

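View pics/top6c.png

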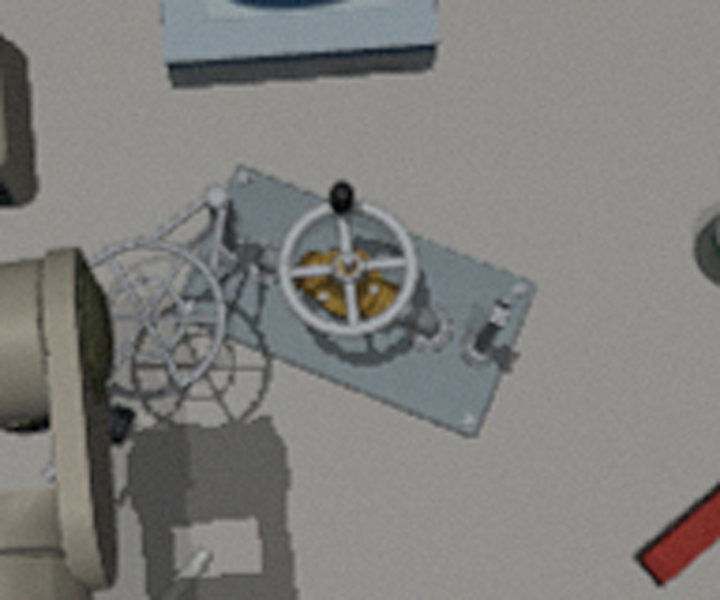

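```bash
python3 - <<'E'
from h import *
np.set_printoptions(precision=1,suppress=True)
for n,b in(('scene',(150,185,210,250)),('top',(135,165,245,275))):
    im=cv2.imread(f'pics/{n}6.png');g=im[b[0]:b[1],b[2]:b[3]].max(2)
    m=(g<60).astype(np.uint8);k,l,s,ce=cv2.connectedComponentsWithStats(m)
    for i in range(1,k):
        if s[i,4]>5:
            print(n,ce[i]+[b[2],b[0]],s[i]+[b[2],b[0],0,0,0])
            for z in(154,165,176):print(cast(n,*(ce[i]+[b[2],b[0]]),z))
im=cv2.imread('pics/scene6.png')[145:205,200:272];cv2.imwrite('pics/s6d.png',cv2.resize(im,None,fx=10,fy=10,interpolation=cv2.INTER_CUBIC))
# wheel center via top: ring circle
print('wheel top cam',cast('top',170+348.5/3.75-.4,100+268/3.75-.4,130),'bias est top->true ~ (-3,+11)')
E
```

```text
scene [230.3 154.6] [223 150  13  15  79]
[ 761.7 -131.1  154. ]
[ 748.5 -108.9  165. ]
[735.3 -86.6 176. ]
scene [249.  155.5] [249 151   1  10  10]
[ 697.3 -157.4  154. ]
[ 685.1 -134.7  165. ]
[ 673. -112.  176.]
scene [224.7 167.7] [224 164   3   9  21]
[719.7 -21.8 154. ]
[707.2  -1.4 165. ]
[694.7  19.  176. ]
top [260.7 152.6] [258 149   6   8  43]
[714.7 -18.2 154. ]
[711.8 -18.1 165. ]
[708.9 -18.  176. ]
wheel top cam [663.4 -23.9 130. ] bias est top->true ~ (-3,+11)
```

View pics/s6d.png

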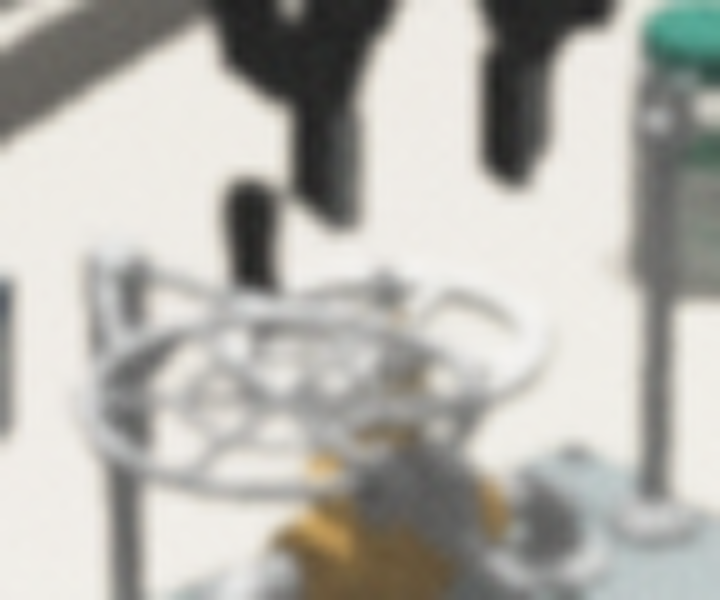

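Emit:
drive_tool:
  rows:
    - [[0.45,-0.5,0,0,0,0],[0.9,-1,0,0,0,0],[0.9,-1,0,0,0,0]]

```text
time_s: 8.05
eef_pos: [631.0, 75.3, 447.8]
ee_rot: [0.002, 0.968, -0.251, 0.007]
force: [-0.2, 0.4, -0.0]
grip_width: 0.601
```

Emit:
drive_tool:
  rows:
    - [[0.4,-0.45,-0.2,0,0,0],[0.82,-0.92,-0.5,0,0,0],[0.82,-0.92,-0.9,0,0,0],[0.82,-0.92,-0.9,0,0,0]]
  fingers: 0.1

```text
time_s: 8.55
eef_pos: [712.9, -16.8, 352.8]
ee_rot: [0.002, 0.968, -0.251, 0.002]
force: [0.4, 0.6, 0.4]
grip_width: 0.552
```

```bash
python3 - <<'E'
from sw import *
s=ctrl.sense();print(s['eef_pos'],s['force'],s['joints'],s['ee_rot'],s['time_s'])
x,y,z=s['eef_pos'];print([proj('scene',(x,y,z-d)) for d in(155,168)])
for n in('scene','top'):
    im=viewer.capture(n)[:,:,::-1];cv2.imwrite(f'pics/{n}7.png',im)
    a=im[120:200,190:286] if n=='scene' else im[100:260,170:362]
    f=7.5 if n=='scene' else 3.75
    cv2.imwrite(f'pics/{n}7c.png',cv2.resize(a,None,fx=f,fy=f,interpolation=cv2.INTER_CUBIC))
E
```

```text
[712.8546634  -16.75521937 352.79462855] [0.38849522 0.60034903 0.36658787] [-0.18687329  0.78805209  0.8767268  -0.00397499  1.47316182  1.89208462] [ 0.00185129  0.96793902 -0.25117088  0.00195471] 8.55
[(np.float64(225.4396326655351), np.float64(156.9512381286176)), (np.float64(225.50799922502998), np.float64(160.45798684296926))]
```

View pics/scene7c.png

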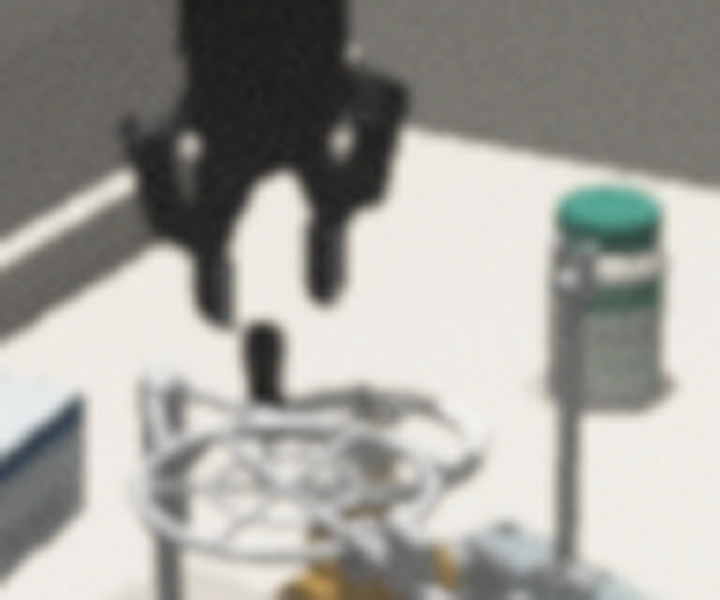

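View pics/top7c.png

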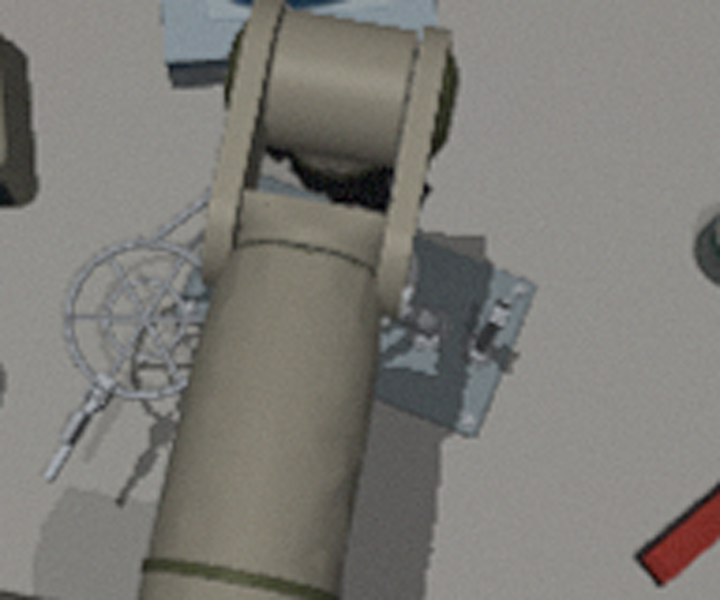

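```bash
python3 - <<'E'
from h import *
np.set_printoptions(precision=1,suppress=True)
for p in((224.8,164.2),(224.8,163.5),(224.6,163.7)): print(cast('scene',*p,176))
# axis pixel for handle at bottom
print([proj('scene',(712.9,-16.8,z)) for z in(132,176)],[proj('scene',(708,-6,z)) for z in(132,176)])
E
```

```text
[709.2  -5.6 176. ]
[712.2 -10.6 176. ]
[711.9  -8.8 176. ]
[(np.float64(225.77560316963857), np.float64(174.41210193305724)), (np.float64(225.54930195251558), np.float64(162.80738914588545))] [(np.float64(225.38382978263118), np.float64(175.8936935359483)), (np.float64(225.15071498917422), np.float64(164.22856231507052))]
```

Emit:
drive_tool:
  rows:
    - [[-0.02,0.08,0,0,0,0],[-0.02,0.08,0,0,0,0],[-0.02,0.08,-0.2,0,0,0],[-0.02,0.08,-0.4,0,0,0],[-0.02,0.08,-0.4,0,0,0]]

```text
time_s: 9.28
eef_pos: [710.5, -7.2, 318.4]
ee_rot: [0.002, 0.968, -0.25, 0.006]
force: [0.0, 0.7, -0.2]
grip_width: 0.545
```

```bash
python3 - <<'E'
from sw import *
s=ctrl.sense();print(s['eef_pos'],s['force'],s['time_s'])
for n in('scene',):
    im=viewer.capture(n)[:,:,::-1];cv2.imwrite(f'pics/{n}8.png',im)
    a=im[120:200,190:286]
    cv2.imwrite(f'pics/{n}8c.png',cv2.resize(a,None,fx=7.5,fy=7.5,interpolation=cv2.INTER_CUBIC))
E
```

```text
[710.45624804  -7.22401808 318.41458654] [ 0.002582    0.65257707 -0.16681233] 9.275
```

View pics/scene8c.png

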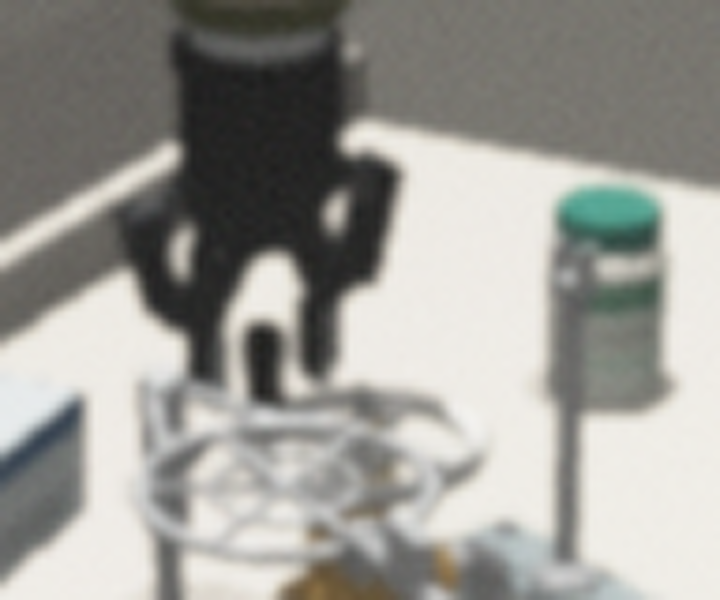

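Emit:
drive_tool:
  rows:
    - [[0,0,-0.04,0,0,0],[0,0,-0.04,0,0,0],[0,0,-0.04,0,0,0],[0,0,-0.04,0,0,0],[0,0,-0.04,0,0,0]]
  fingers: -1
  force: 30

```text
time_s: 9.95
eef_pos: [710.6, -7.5, 316.9]
ee_rot: [0.002, 0.968, -0.25, 0.008]
force: [-4.5, -2.0, 6.6]
grip_width: 0.23
```

```bash
python3 - <<'E'
from sw import *
s=ctrl.sense();print(s['eef_pos'],s['force'],s['time_s'])
E
```

```text
[710.57329897  -7.49916286 316.86556823] [-4.48265423 -2.03780704  6.59219821] 9.95
```

```bash
python3 - <<'E'
from sw import *
arc((661,-13.8),10,4)
E
```

```text
start [710.57329897  -7.49916286] radius 49.97211741692642
1 [-0.018  0.085] turn 0.111
2 [-0.051  0.166] turn 0.222
3 [-0.098  0.239] turn 0.333
4 [-0.156  0.304] turn 0.444
```

Emit:
drive_tool:
  rows:
    - [[-0.018,0.085,0,0,0,0],[-0.051,0.166,0,0,0,0],[-0.098,0.239,0,0,0,0],[-0.098,0.239,0,0,0,0]]

```text
time_s: 10.45
eef_pos: [699.9, 15.2, 316.9]
ee_rot: [0.004, 0.968, -0.251, 0.005]
force: [-13.2, -9.2, 5.0]
grip_width: 0.224
```

```bash
python3 - <<'E'
from sw import *
s=ctrl.sense();print(s['eef_pos'],s['force'],s['time_s'])
arc((661,-13.8),10,6)
E
```

```text
[699.9037121   15.16447829 316.89885125] [-13.20163295  -9.24806195   4.98082633] 10.45
start [699.9037121   15.16447829] radius 48.50195684265939
1 [-0.056  0.063] turn 0.111
2 [-0.123  0.116] turn 0.222
3 [-0.197  0.156] turn 0.333
4 [-0.277  0.182] turn 0.444
5 [-0.361  0.195] turn 0.556
6 [-0.445  0.192] turn 0.667
```

Emit:
drive_tool:
  rows:
    - [[-0.066,0.053,0,0,0,0],[-0.133,0.103,0,0,0,0],[-0.208,0.142,0,0,0,0],[-0.288,0.167,0,0,0,0],[-0.288,0.167,0,0,0,0]]

```text
time_s: 11.08
eef_pos: [670.4, 31.1, 316.9]
ee_rot: [0.005, 0.968, -0.251, 0.005]
force: [-3.0, -10.0, 1.1]
grip_width: 0.225
```

```bash
python3 - <<'E'
from sw import *
s=ctrl.sense();print(s['eef_pos'],s['force'],s['time_s'])
from scipy.optimize import least_squares
P=np.array([[710.6,-7.5],[699.9,15.2],s['eef_pos'][:2]])
r=least_squares(lambda c:np.hypot(*(P-c).T)-50,(661,-15));print(r.x,r.fun)
arc(r.x,12,6)
E
```

```text
[670.44413729  31.09631617 316.93557629] [-2.9526329  -9.97447841  1.10624496] 11.075
[661.97812323 -17.97677394] [-0.26219051  0.38617932 -0.20199234]
start [670.44413729  31.09631617] radius 49.798007658834926
1 [-0.104  0.007] turn 0.133
2 [-0.207 -0.008] turn 0.267
3 [-0.305 -0.044] turn 0.4
4 [-0.393 -0.099] turn 0.533
5 [-0.467 -0.172] turn 0.667
6 [-0.525 -0.259] turn 0.8
```

Emit:
drive_tool:
  rows:
    - [[-0.104,0.002,0,0,0,0],[-0.207,-0.015,0,0,0,0],[-0.305,-0.051,0,0,0,0],[-0.393,-0.106,0,0,0,0],[-0.467,-0.177,0,0,0,0],[-0.525,-0.262,0,0,0,0],[-0.525,-0.262,0,0,0,0]]

```text
time_s: 11.95
eef_pos: [617.9, 4.5, 317.0]
ee_rot: [0.006, 0.968, -0.251, 0.006]
force: [5.6, -4.8, -2.6]
grip_width: 0.225
```

```bash
cat > cr.py <<'E'
from sw import *
from scipy.optimize import least_squares
import json,os
def go(d,n):
    s=ctrl.sense();P=json.load(open('P.json')) if os.path.exists('P.json') else [[710.6,-7.5],[699.9,15.2],[670.4,31.1]]
    P.append(list(s['eef_pos'][:2]));json.dump(P,open('P.json','w'));P=np.array(P)
    r=least_squares(lambda c:np.hypot(*(P-c).T)-50,(661,-15));c=r.x
    v=P[-1]-c;f=s['force'];u=v/np.hypot(*v)
    print('z',s['eef_pos'][2],'F',f,'rad',f[:2]@u,'tan',f[0]*-u[1]+f[1]*u[0],'t',s['time_s'])
    print('c',c,'ang',np.degrees(np.arctan2(v[1],v[0])),np.round(r.fun,1))
    # aim on the ideal 50 mm circle
    a0=np.arctan2(v[1],v[0])
    for k in range(1,n+1):
        a=a0+np.radians(d*k);print(k,np.round((c+50*np.array([np.cos(a),np.sin(a)])-P[-1])/100,3))
E
python3 -c "
from cr import *
go(15,6)"
```

```text
z 316.98875323745614 F [ 5.59172812 -4.84309405 -2.62045821] rad -7.1845054548510445 tan 1.76234635506435 t 11.95
c [662.24252585 -18.21019496] ang 152.8860059298511 [-0.5  0.3 -0.  -0.2]
1 [-0.046 -0.122]
2 [-0.056 -0.252]
3 [-0.033 -0.38 ]
4 [ 0.023 -0.498]
5 [ 0.108 -0.598]
6 [ 0.215 -0.672]
```

Emit:
drive_tool:
  rows:
    - [[-0.046,-0.122,0,0,0,0],[-0.056,-0.252,0,0,0,0],[-0.033,-0.38,0,0,0,0],[0.023,-0.498,0,0,0,0],[0.108,-0.598,0,0,0,0],[0.215,-0.672,0,0,0,0],[0.215,-0.672,0,0,0,0]]

```text
time_s: 12.82
eef_pos: [640.2, -63.3, 316.9]
ee_rot: [0.005, 0.968, -0.251, 0.007]
force: [3.9, 1.8, -0.2]
grip_width: 0.229
```

```bash
python3 -c "
from cr import *
go(15,6)"
```

```text
z 316.93940874326637 F [ 3.86795769  1.75840312 -0.22226386] rad -3.279908334833343 tan 2.700977506932435 t 12.825
c [662.22858466 -18.29323939] ang -116.0819178684692 [-0.4  0.4  0.1 -0.2  0.2]
1 [ 0.124 -0.04 ]
2 [ 0.255 -0.048]
3 [ 0.383 -0.022]
4 [0.5   0.036]
5 [0.597 0.122]
6 [0.67  0.231]
```

Emit:
drive_tool:
  rows:
    - [[0.124,-0.04,0,0,0,0],[0.255,-0.048,0,0,0,0],[0.383,-0.022,0,0,0,0],[0.5,0.036,0,0,0,0],[0.597,0.122,0,0,0,0],[0.67,0.231,0,0,0,0],[0.67,0.231,0,0,0,0]]

```text
time_s: 13.7
eef_pos: [707.5, -39.5, 317.0]
ee_rot: [0.005, 0.968, -0.251, 0.008]
force: [2.3, 0.7, 0.2]
grip_width: 0.226
```

```bash
python3 -c "
from cr import *
go(15,4)"
```

```text
z 316.9535502458117 F [2.33194833 0.74261912 0.201045  ] rad 1.7974625660844676 tan 1.660901704986685 t 13.7
c [662.22956429 -18.29393419] ang -25.07442608077821 [-0.4  0.4  0.1 -0.2  0.2  0. ]
1 [0.039 0.124]
2 [0.045 0.255]
3 [0.017 0.382]
4 [-0.043  0.498]
```

Emit:
drive_tool:
  rows:
    - [[0.039,0.124,0,0,0,0],[0.045,0.255,0,0,0,0],[0.017,0.382,0,0,0,0],[-0.043,0.498,0,0,0,0],[-0.043,0.498,0,0,0,0]]

```text
time_s: 14.32
eef_pos: [702.4, 11.7, 317.0]
ee_rot: [0.005, 0.968, -0.25, 0.006]
force: [-4.5, 0.2, 0.9]
grip_width: 0.227
```

```bash
python3 -c "
from cr import *
go(6,2)
c=np.array([662.2,-18.3])
for a in range(36,36+372,12):
    f=lambda x:c+50*np.array([np.cos(np.radians(x)),np.sin(np.radians(x))])
    print(a,f(a).round(1),f(a+6).round(1),f(a+12).round(1))
"
```

```text
z 316.95722046460327 F [-4.51475393  0.23941393  0.93907576] rad -3.4739766587295042 tan 2.893407727709789 t 14.325
c [662.2570647  -18.26964307] ang 36.754750804190515 [-0.5  0.4  0.  -0.2  0.2 -0.   0.1]
1 [-0.035  0.039]
2 [-0.072  0.076]
36 [702.7  11.1] [699.4  15.2] [695.7  18.9]
48 [695.7  18.9] [691.6  22.2] [687.2  25. ]
60 [687.2  25. ] [682.5  27.4] [677.7  29.3]
72 [677.7  29.3] [672.6  30.6] [667.4  31.4]
84 [667.4  31.4] [662.2  31.7] [657.   31.4]
96 [657.   31.4] [651.8  30.6] [646.7  29.3]
108 [646.7  29.3] [641.9  27.4] [637.2  25. ]
120 [637.2  25. ] [632.8  22.2] [628.7  18.9]
132 [628.7  18.9] [625.   15.2] [621.7  11.1]
144 [621.7  11.1] [618.9   6.7] [616.5   2. ]
156 [616.5   2. ] [614.6  -2.8] [613.3  -7.9]
168 [613.3  -7.9] [612.5 -13.1] [612.2 -18.3]
180 [612.2 -18.3] [612.5 -23.5] [613.3 -28.7]
192 [613.3 -28.7] [614.6 -33.8] [616.5 -38.6]
204 [616.5 -38.6] [618.9 -43.3] [621.7 -47.7]
216 [621.7 -47.7] [625.  -51.8] [628.7 -55.5]
228 [628.7 -55.5] [632.8 -58.8] [637.2 -61.6]
240 [637.2 -61.6] [641.9 -64. ] [646.7 -65.9]
252 [646.7 -65.9] [651.8 -67.2] [657. -68.]
264 [657. -68.] [662.2 -68.3] [667.4 -68. ]
276 [667.4 -68. ] [672.6 -67.2] [677.7 -65.9]
288 [677.7 -65.9] [682.5 -64. ] [687.2 -61.6]
300 [687.2 -61.6] [691.6 -58.8] [695.7 -55.5]
312 [695.7 -55.5] [699.4 -51.8] [702.7 -47.7]
324 [702.7 -47.7] [705.5 -43.3] [707.9 -38.6]
336 [707.9 -38.6] [709.8 -33.8] [711.1 -28.7]
348 [711.1 -28.7] [711.9 -23.5] [712.2 -18.3]
360 [712.2 -18.3] [711.9 -13.1] [711.1  -7.9]
372 [711.1  -7.9] [709.8  -2.8] [707.9   2. ]
384 [707.9   2. ] [705.5   6.7] [702.7  11.1]
396 [702.7  11.1] [699.4  15.2] [695.7  18.9]
```

Emit:
drive_tool:
  rows:
    - [[-0.03,0.035,0,0,0,0],[-0.067,0.072,0,0,0,0]]

```text
time_s: 14.58
eef_pos: [695.5, 19.1, 317.0]
ee_rot: [0.005, 0.968, -0.25, 0.007]
force: [1.5, -3.5, -0.2]
grip_width: 0.227
```

Emit:
drive_tool:
  rows:
    - [[-0.039,0.031,0,0,0,0],[-0.083,0.059,0,0,0,0]]

```text
time_s: 14.82
eef_pos: [686.9, 25.1, 317.0]
ee_rot: [0.005, 0.968, -0.25, 0.007]
force: [0.3, -3.0, -0.0]
grip_width: 0.227
```

Emit:
drive_tool:
  rows:
    - [[-0.044,0.023,0,0,0,0],[-0.092,0.042,0,0,0,0]]

```text
time_s: 15.08
eef_pos: [677.4, 29.3, 317.0]
ee_rot: [0.005, 0.968, -0.25, 0.007]
force: [0.8, -4.4, -0.1]
grip_width: 0.227
```

Emit:
drive_tool:
  rows:
    - [[-0.048,0.013,0,0,0,0],[-0.1,0.021,0,0,0,0]]

```text
time_s: 15.32
eef_pos: [667.1, 31.4, 317.0]
ee_rot: [0.005, 0.968, -0.25, 0.007]
force: [1.7, -4.4, -1.4]
grip_width: 0.232
```

Emit:
drive_tool:
  rows:
    - [[-0.049,0.003,0,0,0,0],[-0.101,0,0,0,0,0]]

```text
time_s: 15.58
eef_pos: [656.7, 31.4, 317.0]
ee_rot: [0.005, 0.968, -0.25, 0.007]
force: [2.4, -4.0, -1.1]
grip_width: 0.227
```

Emit:
drive_tool:
  rows:
    - [[-0.049,-0.008,0,0,0,0],[-0.1,-0.021,0,0,0,0]]

```text
time_s: 15.82
eef_pos: [646.4, 29.2, 317.0]
ee_rot: [0.005, 0.968, -0.25, 0.007]
force: [4.5, -4.6, -1.1]
grip_width: 0.226
```

Emit:
drive_tool:
  rows:
    - [[-0.045,-0.018,0,0,0,0],[-0.092,-0.042,0,0,0,0]]

```text
time_s: 16.08
eef_pos: [637.0, 24.9, 317.0]
ee_rot: [0.005, 0.968, -0.25, 0.008]
force: [5.3, -4.0, -2.7]
grip_width: 0.229
```

Emit:
drive_tool:
  rows:
    - [[-0.042,-0.027,0,0,0,0],[-0.083,-0.06,0,0,0,0]]

```text
time_s: 16.32
eef_pos: [628.6, 19.0, 317.0]
ee_rot: [0.005, 0.968, -0.25, 0.008]
force: [5.8, -2.5, -2.1]
grip_width: 0.225
```

Emit:
drive_tool:
  rows:
    - [[-0.036,-0.038,0,0,0,0],[-0.069,-0.079,0,0,0,0]]

```text
time_s: 16.58
eef_pos: [621.5, 11.3, 316.9]
ee_rot: [0.004, 0.968, -0.25, 0.009]
force: [5.8, -0.5, -4.0]
grip_width: 0.227
```

Emit:
drive_tool:
  rows:
    - [[-0.026,-0.046,0,0,0,0],[-0.05,-0.093,0,0,0,0]]

```text
time_s: 16.82
eef_pos: [616.3, 2.2, 317.0]
ee_rot: [0.004, 0.968, -0.25, 0.009]
force: [4.0, 0.2, -1.1]
grip_width: 0.229
```

Emit:
drive_tool:
  rows:
    - [[-0.017,-0.05,0,0,0,0],[-0.03,-0.101,0,0,0,0]]

```text
time_s: 17.08
eef_pos: [613.1, -7.9, 317.0]
ee_rot: [0.003, 0.968, -0.25, 0.008]
force: [-0.2, 2.7, -0.5]
grip_width: 0.23
```

Emit:
drive_tool:
  rows:
    - [[-0.006,-0.052,0,0,0,0],[-0.009,-0.104,0,0,0,0]]

```text
time_s: 17.32
eef_pos: [612.0, -18.6, 316.9]
ee_rot: [0.003, 0.968, -0.25, 0.008]
force: [-0.4, 2.4, 0.7]
grip_width: 0.225
```

Emit:
drive_tool:
  rows:
    - [[0.005,-0.05,0,0,0,0],[0.013,-0.102,0,0,0,0]]

```text
time_s: 17.58
eef_pos: [613.2, -29.2, 316.9]
ee_rot: [0.004, 0.968, -0.25, 0.007]
force: [-2.5, 1.7, 1.6]
grip_width: 0.223
```

Emit:
drive_tool:
  rows:
    - [[0.014,-0.046,0,0,0,0],[0.033,-0.095,0,0,0,0]]

```text
time_s: 17.82
eef_pos: [616.5, -39.1, 316.9]
ee_rot: [0.004, 0.968, -0.25, 0.007]
force: [-3.0, 0.9, 2.0]
grip_width: 0.223
```

Emit:
drive_tool:
  rows:
    - [[0.024,-0.043,0,0,0,0],[0.052,-0.086,0,0,0,0]]

```text
time_s: 18.08
eef_pos: [621.9, -48.2, 316.9]
ee_rot: [0.004, 0.968, -0.25, 0.007]
force: [-4.1, 0.5, 2.2]
grip_width: 0.229
```

Emit:
drive_tool:
  rows:
    - [[0.032,-0.037,0,0,0,0],[0.068,-0.073,0,0,0,0]]

```text
time_s: 18.32
eef_pos: [628.9, -55.9, 316.9]
ee_rot: [0.004, 0.968, -0.25, 0.007]
force: [-4.0, -1.0, 2.5]
grip_width: 0.226
```

Emit:
drive_tool:
  rows:
    - [[0.039,-0.03,0,0,0,0],[0.083,-0.057,0,0,0,0]]

```text
time_s: 18.58
eef_pos: [637.5, -62.1, 316.9]
ee_rot: [0.004, 0.968, -0.25, 0.007]
force: [-4.1, -2.9, 1.1]
grip_width: 0.233
```

Emit:
drive_tool:
  rows:
    - [[0.044,-0.02,0,0,0,0],[0.092,-0.039,0,0,0,0]]

```text
time_s: 18.82
eef_pos: [647.1, -66.2, 316.9]
ee_rot: [0.005, 0.968, -0.25, 0.007]
force: [-3.2, -3.1, 1.9]
grip_width: 0.229
```

Emit:
drive_tool:
  rows:
    - [[0.047,-0.01,0,0,0,0],[0.099,-0.018,0,0,0,0]]

```text
time_s: 19.08
eef_pos: [657.4, -68.3, 316.9]
ee_rot: [0.005, 0.968, -0.25, 0.007]
force: [-2.2, -4.3, 1.3]
grip_width: 0.223
```

Emit:
drive_tool:
  rows:
    - [[0.048,0,0,0,0,0],[0.1,0.003,0,0,0,0]]

```text
time_s: 19.32
eef_pos: [667.8, -68.2, 316.9]
ee_rot: [0.005, 0.968, -0.251, 0.008]
force: [-2.2, -4.3, 0.1]
grip_width: 0.224
```

Emit:
drive_tool:
  rows:
    - [[0.048,0.01,0,0,0,0],[0.099,0.023,0,0,0,0]]

```text
time_s: 19.58
eef_pos: [678.1, -65.8, 316.9]
ee_rot: [0.005, 0.968, -0.251, 0.008]
force: [-1.0, -3.5, 0.1]
grip_width: 0.226
```

Emit:
drive_tool:
  rows:
    - [[0.044,0.018,0,0,0,0],[0.091,0.042,0,0,0,0]]

```text
time_s: 19.82
eef_pos: [687.6, -61.4, 317.0]
ee_rot: [0.005, 0.968, -0.251, 0.008]
force: [-0.5, -3.3, 0.6]
grip_width: 0.226
```

Emit:
drive_tool:
  rows:
    - [[0.04,0.026,0,0,0,0],[0.081,0.059,0,0,0,0]]

```text
time_s: 20.08
eef_pos: [696.0, -55.2, 316.9]
ee_rot: [0.005, 0.968, -0.251, 0.008]
force: [-0.3, -2.9, 0.7]
grip_width: 0.227
```

Emit:
drive_tool:
  rows:
    - [[0.034,0.034,0,0,0,0],[0.067,0.075,0,0,0,0]]

```text
time_s: 20.32
eef_pos: [702.9, -47.3, 317.0]
ee_rot: [0.005, 0.968, -0.25, 0.008]
force: [-0.2, -2.7, 0.2]
grip_width: 0.228
```

Emit:
drive_tool:
  rows:
    - [[0.026,0.04,0,0,0,0],[0.05,0.087,0,0,0,0]]

```text
time_s: 20.58
eef_pos: [708.0, -38.2, 316.9]
ee_rot: [0.005, 0.968, -0.25, 0.008]
force: [-1.4, -1.3, 1.1]
grip_width: 0.23
```

Emit:
drive_tool:
  rows:
    - [[0.018,0.044,0,0,0,0],[0.031,0.095,0,0,0,0]]

```text
time_s: 20.82
eef_pos: [710.1, -34.1, 316.9]
ee_rot: [0.012, 0.967, -0.253, 0.006]
force: [-21.6, -44.2, 4.5]
grip_width: 0.226
```

Emit:
drive_tool:
  rows:
    - [[0.01,0.03,0,0,0,0],[0.01,0.03,0,0,0,0]]

```text
time_s: 21.08
eef_pos: [710.5, -34.1, 316.9]
ee_rot: [0.015, 0.967, -0.254, 0.005]
force: [-10.7, -18.5, 3.2]
grip_width: 0.229
```

```bash
python3 -c "
from cr import *
s=ctrl.sense();p=s['eef_pos'];print(p,s['force'],s['ee_rot'])
c=np.array([662.2,-18.3]);v=p[:2]-c;a0=np.degrees(np.arctan2(v[1],v[0]));print(a0,np.hypot(*v))
f=lambda x:c+50*np.array([np.cos(np.radians(x)),np.sin(np.radians(x))])
for d in range(15,106,15): print(d,((f(a0-d)-p[:2])/100).round(3))
im=viewer.capture('scene')[:,:,::-1];cv2.imwrite('pics/scene9.png',im)
a=im[120:200,190:286];cv2.imwrite('pics/scene9c.png',cv2.resize(a,None,fx=7.5,fy=7.5,interpolation=cv2.INTER_CUBIC))
"
```

```text
[710.52554113 -34.12907465 316.89955328] [-10.70198918 -18.51685236   3.1710329 ] [ 0.01527312  0.96709157 -0.25392885  0.00455778]
-18.13625542264142 50.85191766630545
15 [-0.065 -0.115]
30 [-0.15  -0.214]
45 [-0.257 -0.288]
60 [-0.38  -0.331]
75 [-0.511 -0.341]
90 [-0.639 -0.317]
105 [-0.757 -0.26 ]
```

View pics/scene9c.png

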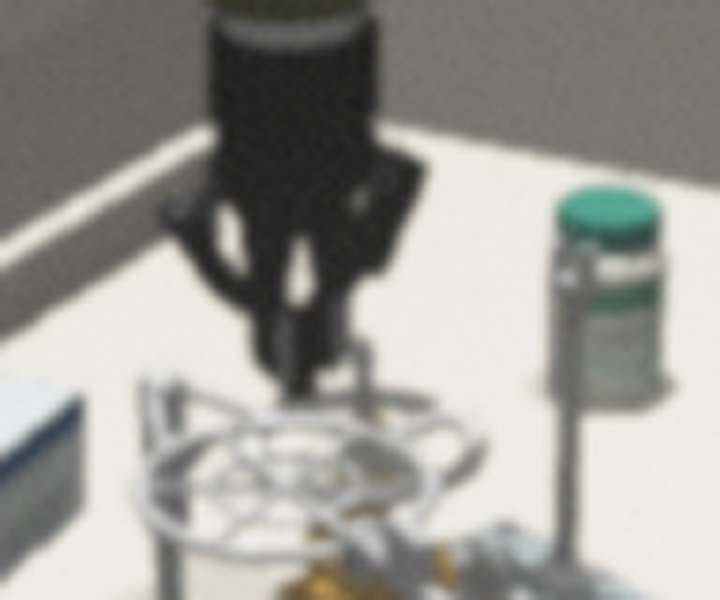

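```bash
python3 -c "
from cr import *
from scipy.spatial.transform import Rotation as R
np.set_printoptions(precision=3,suppress=True)
q0=[0.005,.968,-.2505,.0075];s=ctrl.sense();q=s['ee_rot']
r=lambda q:R.from_quat([q[1],q[2],q[3],q[0]])
P=[]
for qq in(q0,q,[0,.968,-.2505,0]): print(r(qq).apply([0,0,155]))
print('rotvec to ref /90deg',(r(q0)*r(q).inv()).as_rotvec()/(np.pi/2))
g=s['eef_pos']+r(q).apply([0,0,155])-r(q0).apply([0,0,155])
v=g[:2]-[662.2,-18.3];a0=np.degrees(np.arctan2(v[1],v[0]));print('equiv TCP',g,a0,np.hypot(*v))
c=np.array([662.2,-18.3]);f=lambda x:c+50*np.array([np.cos(np.radians(x)),np.sin(np.radians(x))])
for d in range(15,106,15): print(d,((f(a0-d)-s['eef_pos'][:2])/100).round(3))
print(90,f(a0-90))
"
```

```text
[   1.863   -2.083 -154.975]
[   0.155   -4.943 -154.921]
[   0.    0. -155.]
rotvec to ref /90deg [ 0.012 -0.007  0.005]
equiv TCP [708.809 -36.964 316.944] -21.822414560032453 50.2070594283558
15 [-0.083 -0.142]
30 [-0.174 -0.235]
45 [-0.286 -0.302]
60 [-0.412 -0.337]
75 [-0.543 -0.338]
90 [-0.669 -0.306]
105 [-0.783 -0.242]
90 [643.613 -64.717]
```

Emit:
drive_tool:
  rows:
    - [[-0.083,-0.142,0,0.012,-0.007,0.005],[-0.174,-0.235,0,0.012,-0.007,0.005],[-0.286,-0.302,0,0.012,-0.007,0.005],[-0.412,-0.337,0,0.012,-0.007,0.005],[-0.543,-0.338,0,0.012,-0.007,0.005],[-0.669,-0.306,0,0.012,-0.007,0.005],[-0.669,-0.306,0,0.012,-0.007,0.005]]

```text
time_s: 22.0
eef_pos: [643.1, -64.6, 317.0]
ee_rot: [0.005, 0.968, -0.25, 0.007]
force: [-2.9, -3.9, 1.0]
grip_width: 0.225
```

```bash
python3 -c "
from cr import *
from scipy.spatial.transform import Rotation as R
np.set_printoptions(precision=3,suppress=True)
q0=[0.005,.968,-.2505,.0075];s=ctrl.sense();q=s['ee_rot']
r=lambda q:R.from_quat([q[1],q[2],q[3],q[0]])
g=s['eef_pos']+r(q).apply([0,0,155])-r(q0).apply([0,0,155])
v=g[:2]-[662.2,-18.3];a0=np.degrees(np.arctan2(v[1],v[0]));print('equiv TCP',g,a0,np.hypot(*v),s['force'])
"
```

```text
equiv TCP [642.89  -64.523 316.973] -112.67307346207603 50.09378766224053 [-2.907 -3.916  1.013]
```

Emit:
drive_tool:
  rows:
    - [[0,0,0,0,0,0],[0,0,0,0,0,0],[0,0,0,0,0,0]]
  fingers: -0.25

```text
time_s: 22.38
eef_pos: [643.3, -64.3, 316.9]
ee_rot: [0.005, 0.968, -0.25, 0.007]
force: [0.1, -0.1, -0.4]
grip_width: 0.372
```

Emit:
drive_tool:
  rows:
    - [[0,0,0.3,0,0,0],[0,0,0.7,0,0,0],[0,0,1,0,0,0],[0,0,1,0,0,0]]

```text
time_s: 22.88
eef_pos: [643.3, -64.2, 419.3]
ee_rot: [0.005, 0.968, -0.25, 0.009]
force: [0.4, 0.3, 0.2]
grip_width: 0.376
```

Emit:
drive_tool:
  rows:
    - [[-0.5,-0.5,0.3,0,0,0],[-1,-1,0.5,0,0,0],[-1,-1,0.5,0,0,0]]

```text
time_s: 23.25
eef_pos: [541.7, -165.8, 469.4]
ee_rot: [0.005, 0.968, -0.251, 0.009]
force: [-0.4, -0.8, 0.1]
grip_width: 0.377
```

Emit:
drive_tool:
  rows:
    - [[-0.5,-0.5,0,0,0,0],[-1,-1,0,0,0,0],[-1,-1,0,0,0,0]]

```text
time_s: 23.62
eef_pos: [439.9, -267.5, 468.4]
ee_rot: [0.005, 0.968, -0.252, 0.008]
force: [0.1, -0.3, 0.2]
grip_width: 0.376
```

Emit:
drive_tool:
  rows:
    - [[-0.3,-0.5,0,0,0,0],[-0.5,-1,0,0,0,0],[-0.5,-1,0,0,0,0],[-0.5,-1,0,0,0,0]]

```text
time_s: 24.12
eef_pos: [390.5, -367.1, 467.6]
ee_rot: [0.004, 0.968, -0.252, 0.008]
force: [-0.6, 0.4, -0.7]
grip_width: 0.375
```

```bash
python3 - <<'E'
from sw import *
s=ctrl.sense();print(s['eef_pos'],s['force'],s['time_s'])
for n in('scene','top'):
    im=viewer.capture(n)[:,:,::-1];cv2.imwrite(f'pics/{n}10.png',im)
    a=im[120:240,180:324] if n=='scene' else im[100:260,170:362]
    f=5 if n=='scene' else 3.75
    cv2.imwrite(f'pics/{n}10c.png',cv2.resize(a,None,fx=f,fy=f,interpolation=cv2.INTER_CUBIC))
E
```

```text
[ 390.46086813 -367.09945238  467.63898547] [-0.55200126  0.43630979 -0.67939605] 24.125
```

View pics/scene10c.png

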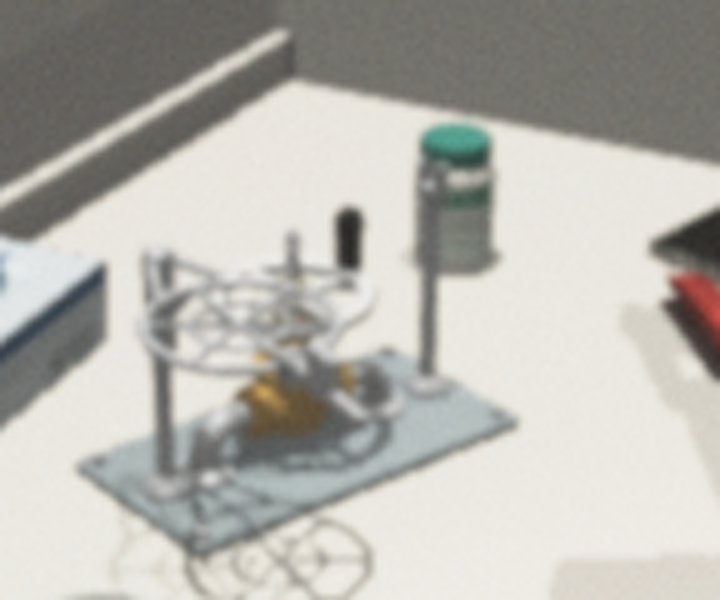

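View pics/top10c.png

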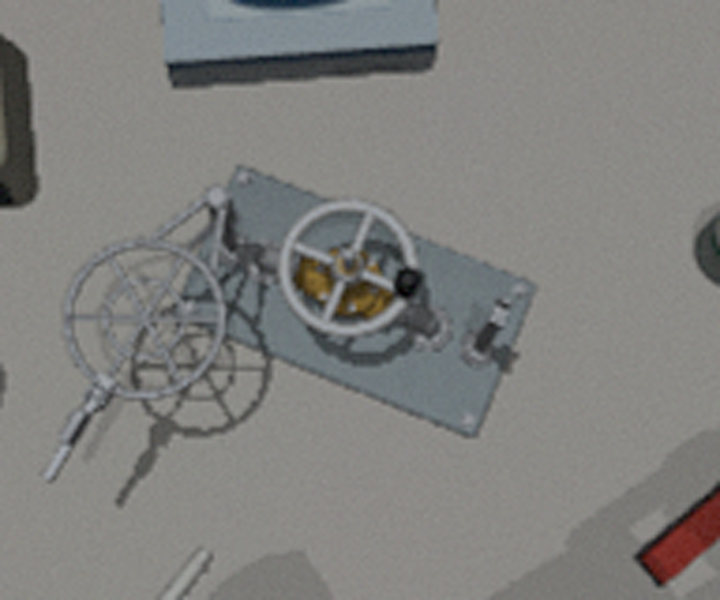

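View pics/top10.png

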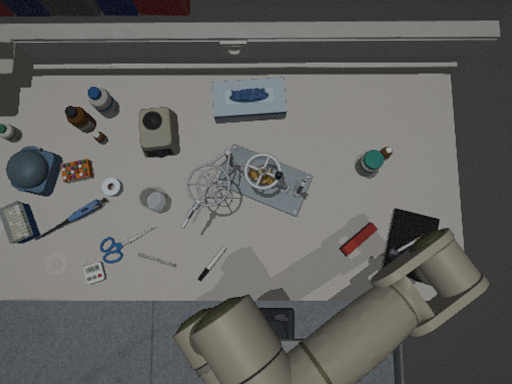

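```bash
python3 - <<'E'
from rig import ctrl
print(ctrl.finish_job())
E
```

```text
the job is handed in; nothing more can be done
None
```

The job is handed in: the guard is open, the valve was cranked to its fully-open stop, and the handwheel was turned back a quarter turn. It took 24.1 s of robot time.

- **Latch and guard:** I pinched the thumb tab, lifted the latch bar clear of its catch, and swung the guard to about 93° by the tab. The bar settled back to level in the pads during the swing, already clear of the catch. The last top picture shows the guard still open.
- **Handwheel:** I gripped the crank and turned it about 1.9 turns anticlockwise, with 2–6 N at the handle over most of the turn. It then stopped dead with a 49 N reaction, and a second small push hardly moved it. I turned it back 90.9° by measured arm pose, released it with almost no force, and drew the arm away.
- **Last checks:** The handle stands where the quarter turn should leave it, and the stem is visibly raised. The beaker, canister and stapler look unmoved in the top picture, judged by eye. The tool touches nothing, with under 1 N on the force reading.
- **Disagreement:** The two cameras differed by about 11 mm in y at the station. I used the scene camera, which matched the visible gripper to about 1 pixel. I then fitted the wheel's axis from the crank's path, with residuals up to 0.5 mm. The tab pinch put the station's centre line 5–8 mm further back than the scene camera did; I did not resolve that.

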